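# Lay the relief tile down on the padded bars

## Robot

A 6-joint arm with a two-finger parallel gripper is mounted at the origin on the work surface. World frame = base frame: x ahead of the robot, y to its left, z up, the work surface at z = 0. Lengths are in m, angles in rad, forces in N, time in s.
With the tool pointing down it reaches from about 0.275 to 0.85 m from the base axis. Payload 5.2 kg.
Tool frame: the origin (TCP) lies between the finger pads; the fingertips stand 11 mm ahead of it and the grasp point (between the pads) lies 8 mm behind it (arm.tips_ahead is the distance from the TCP to the fingertips, in m); z points along the fingers, y is the line along which they close (so a half turn about z gives the same grasp; the last joint's range is limited). The gripper opens to 85 mm and grips with 20 to 120 N. Pads are 22 mm wide; open, the fingers measure 114 mm over their backs; the gripper's body (76 mm by 85 mm) begins 54 mm behind the grasp point. The pads swing forward as they close: fully open they stand 13 mm farther back than shut.
Start: joints at [-1.548, 0.259, 1.535, -0, 1.348, -0.203], TCP at [0.123, -0.536, 0.242] pointing down, gripper open.
Joint ranges: [-3.14, 3.14], [-0.91, 2.08], [0.19, 2.58], [-1.22, 4.36], [0.22, 2.71], [-3.12, 3.12]. Speed limits (rad/s): [2.57, 2.57, 3.14, 3.14, 3.14, 3.14].

## Interface

Orientations are given as a unit quaternion [w, x, y, z].
In Python, from rig import read_state, get_image, calibration, arm gives the robot as it stands.
- The arm moves only by the shell command python3 -m crank 'ROWS' [OPENING] [FORCE]. ROWS is JSON, a list of rows, each an object with "slide": the shift along the tool's x, y, z normalised to -1 to 1, where 1 is 0.04 m, a list of three; "dr": the turn, a rotation vector about the tool's x, y, z normalised to -1 to 1, where 1 is 6 degrees, a list of three. In form: [{"slide": [x, y, z], "dr": [wx, wy, wz]}, ...]. A call has exactly 5 rows; each row shifts and turns the commanded pose from where the row before left it, along the tool's axes as they then stand; what a row does not reach is not made up. A row lasts 1/12 s, in which the tool goes at most 41.7 mm and 7.16 degrees, less where a joint would pass 70% of its speed; a pose out of reach is approached as far as the arm can. A call with a number of a shift or a turn outside -1 to 1 is refused whole. A call with a gripper value outside its range is refused whole. OPENING is the opening, from 0 (shut) to 1 (fully open), set as the call begins (- or left out, the last holds). The fingers move at their own pace and stop on an object; FORCE is the grip in N (left out, the last holds). Time passes only in rows, so rows that do not move let the fingers close, or fill a call up. It gives the time, the measured TCP pose, the force, the opening and the grip force at its end, in the units of the state.
- read_state(): the state, without advancing time (a new reading comes with each control period).
- get_image(name): name is "side" or "top" or "wrist"; returns the picture (420x560x3 uint8, red, green, blue); there is no depth.
- calibration(name): a dict with "fx", "fy", "cx", "cy" (pixels), "rvec" (rotation vector, rad) and "tvec" (3), from world to camera coordinates, as OpenCV has them; the wrist camera has in their place "hand_eye" (4x4, takes a point from camera to tool coordinates, whose origin is the TCP and whose axes are the flange's). Camera axes: x right, y down, z forward; pixel columns grow to the right and rows downward; lengths in m; the calibration is good to about 2 mm. A picture is of the moment at which its call begins: read the wrist's pose just before it. calibration takes no time and is no camera call.
- arm.sign_off(): hands the job in; it is judged then, once.
The state is a dict: "time_s": time; "q": joint angles; "joint_velocities": joint speeds; "effort": joint torques, N m; "tcp_pos": TCP position; "tcp_rot": TCP orientation; "ft_force": force on the tool from outside, world axes, zero at the start; "wrist_torque": the same for the moment, N m; "gripper_width": finger opening in m; "gripper_force": force on a finger pad.
Only numpy, scipy, OpenCV 4.12 (cv2) and the standard library are available. Lean on these libraries where they do the work, as an engineer would, in place of code of your own. Each camera call takes 0.05 s, during which the arm holds its last target. There are 200 camera calls.

## Task

The green relief tile stands on end at the far end of the padded board: with open fingers around it but never gripping or lifting it, tip it over away from the wooden stop and let it down gently, supported all the way, until it lies face up across the two padded bars. Then push it along the bars with the fingertips until its foot is flush against the stop, and take the hand away. Leave the pots, the palette knife and the test tile where they are.

Things in the scene. Friction and masses are not known exactly. Their poses are not given: they have to be found in the camera images.
- tile: Ceramic relief tile 160 tall x 100 wide x 28 mm thick, 0.6 to 0.9 kg, weight in the middle: green glazed face with cream wreath, terracotta back. Starts standing on its foot (a 100 x 28 mm end) on the far bar, 6 to 14 mm clear of the stop, face towards the stop, a few degrees askew. Origin: foot's centre. Axes: z foot to head (up at the start), x out of the face (up when lying face up), y across.
- head (a point): Centre of the tile's top end, 160 mm from the foot. Lying down, the head overhangs the near bar, so that a finger fits below it.
- foot_left (a point): Corner of the tile's foot at mid-thickness, 50 mm from the foot's centre on the tile's +y side. When the tile lies flush, both foot points lie in the plane of the stop's face.
- foot_right (a point): The same on the tile's -y side.
- board: Padded board, fixed. Plywood base 300 (x) x 250 (y) x 12 mm; origin at the centre of its underside, on the table; x points from the near end to the stop. Two cross bars 150 mm long, foam-topped (dark grey), tops 60 mm above the table: far bar x = 40 to 110 mm, near bar x = -35 to -5 mm. Brown wooden stop, 170 mm wide, face at x = 110 mm, top 90 mm above the table. Elsewhere only the base.
- pot_green: lidded plastic pot of dark green pigment, white lid, 64 mm across, 65 mm tall; origin at the centre of its underside. Bystander.
- pot_ochre: lidded plastic pot of ochre pigment, white lid, 64 mm across, 65 mm tall; origin at the centre of its underside. Bystander.
- pot_umber: lidded plastic pot of brown pigment, white lid, 64 mm across, 65 mm tall; origin at the centre of its underside. Bystander.
- sample_pot: small lidded pot of blue pigment, white lid, 38 mm across, 40 mm tall, standing on a near corner of the plywood base, about 98 mm to the side of the board's middle line; origin at the centre of its underside. Bystander.
- jar: white screw-lid jar, 72 mm across, 100 mm tall; origin at the centre of its underside. Bystander.
- palette_knife: palette knife lying flat, black handle and steel blade, 190 mm long along its x, origin at the middle. Bystander.
- test_tile: small white test tile with green paint trials, 100 x 60 x 8 mm, lying flat; origin at the centre of its underside. Bystander.
Not all that is in view belongs to the job. There is more than one size of the tile; the job needs the smallest.

How it is judged:
By the outcome, as a careful person would: the job done as asked, in the order asked, and still so for the second after the job is handed in, with the robot touching nothing.
It also fails if it takes over 64 s, if anything falls off the work surface, if the arm or the gripper's body presses on something with over 40 N, if the wrist force passes 120 N, or if a joint passes its speed limit or range.

## Working session

There is one attempt and no reset: what is moved stays moved. The work goes in short steps, Python scripts to look and compute and a shell command to move; the robot and the scene stay as the last step left them, time stands still between calls to the robot, and variables do not carry over. Pictures are saved under pics/ and viewed, at most 10 in all, crops included, and the job is handed in when it is done.

```bash
ls; mkdir -p pics
python3 - <<'E'
from rig import *
import cv2,numpy as np
s=read_state();print(s)
for n in("top","side"):
    im=get_image(n);np.save(f"{n}0.npy",im);c=calibration(n);print(n,c)
    R=cv2.Rodrigues(np.array(c["rvec"]))[0];print(-R.T@np.array(c["tvec"]).ravel(), R[2])
a=[np.load("top0.npy"),np.load("side0.npy")]
cv2.imwrite("pics/top0.png",a[0][...,::-1]);cv2.imwrite("pics/side0.png",a[1][...,::-1])
print(calibration("wrist"))
E
```

```text
pics
{'time_s': 0.0, 'q': array([-1.54779966e+00,  2.59395412e-01,  1.53611015e+00,  2.05059190e-05,
        1.34801781e+00, -2.02760293e-01]), 'joint_velocities': array([-0.00183469, -0.00031607, -0.0004422 ,  0.00045913,  0.00052328,
       -0.00036958]), 'effort': array([ 2.21132586e-04, -4.46032226e+01, -2.90570283e+01, -2.84828748e-04,
        1.17166163e-02, -1.02008411e-05]), 'tcp_pos': array([ 0.12315299, -0.53549718,  0.24143562]), 'tcp_rot': array([-9.60561893e-04,  9.93635779e-01,  1.12636611e-01,  9.66082067e-05]), 'ft_force': array([-0.11839175, -1.17677832,  0.26613866]), 'wrist_torque': array([-0.0398024 ,  0.02756918,  0.00776874]), 'gripper_force': 0.0, 'gripper_width': 0.08526365550492053}
top {'fx': 491.6010379969158, 'fy': 491.6010379969158, 'cx': 274.70467243974065, 'cy': 209.49563078589696, 'rvec': array([ 2.1610806 , -2.15269397,  0.13726977]), 'tvec': array([-0.00346259,  0.62745367,  1.09839105])}
[4.84516987e-01 2.72327060e-05 1.16851028e+00] [ 1.25615733e-01 -9.22771911e-04 -9.92078543e-01]
side {'fx': 525.8450055902249, 'fy': 525.8450055902249, 'cx': 286.6803965244541, 'cy': 213.7943015691368, 'rvec': array([ 0.18216595, -2.77298008,  1.31182675]), 'tvec': array([0.64421064, 0.13660955, 1.22561476])}
[0.51104973 0.93989491 0.88950929] [ 0.11237398 -0.76544119 -0.63361808]
{'fx': 361.37926177229247, 'fy': 361.37926177229247, 'cx': 277.99738600274907, 'cy': 207.31174030503476, 'hand_eye': array([[ 6.58023477e-04, -9.59830652e-01, -2.80579198e-01,
         7.20757618e-02],
       [ 9.99999377e-01,  8.84480111e-04, -6.80478293e-04,
        -5.98796878e-04],
       [ 9.01310644e-04, -2.80578576e-01,  9.59830636e-01,
        -1.31129616e-01],
       [ 0.00000000e+00,  0.00000000e+00,  0.00000000e+00,
         1.00000000e+00]])}
```

View pics/top0.png

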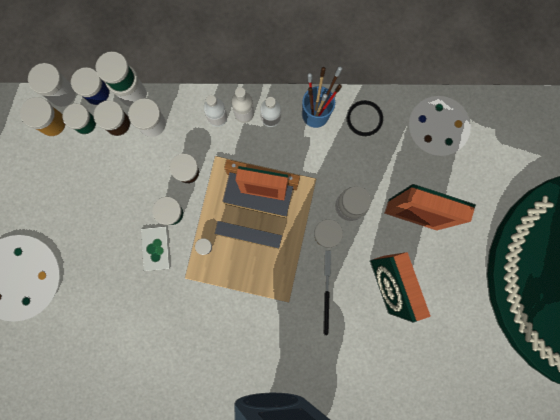

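View pics/side0.png

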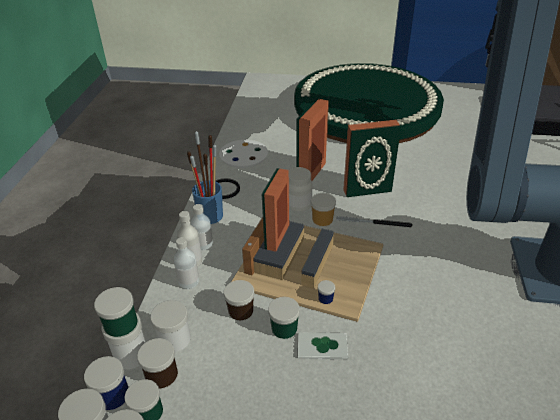

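The tile meant is the one standing on the board: top view (262,183), side view (276,210). The two larger ones, at top (430,207) and (400,287) or side (314,140) and (370,160), stand on the bare table. Next I locate the tile and board and check what the arm object offers.

```bash
cat > h.py <<'E'
import cv2,numpy as np
from rig import calibration
def cam(n):
    c=calibration(n);K=np.array([[c["fx"],0,c["cx"]],[0,c["fy"],c["cy"]],[0,0,1.]])
    R=cv2.Rodrigues(np.array(c["rvec"]))[0];t=np.array(c["tvec"]).ravel();return K,R,t
def ray(n,p,z):
    K,R,t=cam(n);o=-R.T@t;d=R.T@np.linalg.inv(K)@np.array([p[0],p[1],1.]);return o+d*(z-o[2])/d[2]
def tri(pt,ps):
    A=[]
    for n,p in(("top",pt),("side",ps)):
        K,R,t=cam(n);A.append(K@np.c_[R,t])
    X=cv2.triangulatePoints(A[0],A[1],np.array(pt,float).reshape(2,1),np.array(ps,float).reshape(2,1));return (X[:3]/X[3]).ravel()
def proj(n,P):
    K,R,t=cam(n);q=K@(R@np.array(P)+t);return q[:2]/q[2]
E
python3 - <<'E'
import rig,inspect
from rig import arm
print([a for a in dir(arm) if a[0]!='_'],[a for a in dir(rig) if a[0]!='_'],arm.tips_ahead)
import cv2,numpy as np
t=np.load("top0.npy")[...,::-1];s=np.load("side0.npy")[...,::-1]
a=cv2.resize(t[145:310,175:325],None,fx=3.6,fy=3.6,interpolation=cv2.INTER_CUBIC)
b=cv2.resize(s[155:325,225:390],None,fx=3.5,fy=3.5,interpolation=cv2.INTER_CUBIC)
cv2.imwrite("pics/ct.png",a);cv2.imwrite("pics/cs.png",b)
E
```

```text
['MotionError', 'sign_off', 'tips_ahead'] ['arm', 'calibration', 'get_image', 'read_state'] 0.011
```

View pics/ct.png

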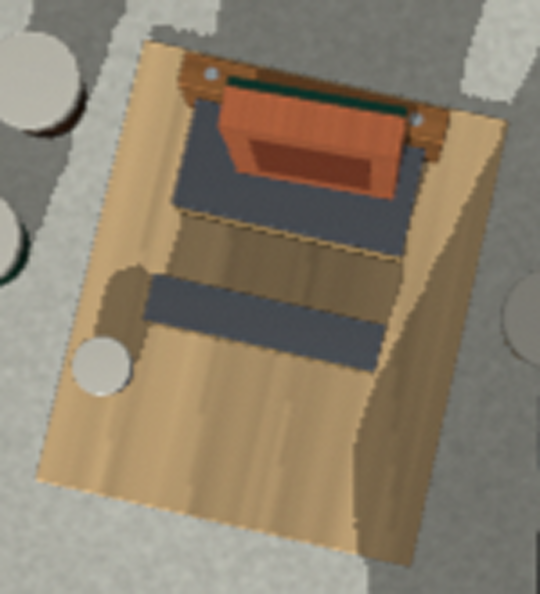

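View pics/cs.png

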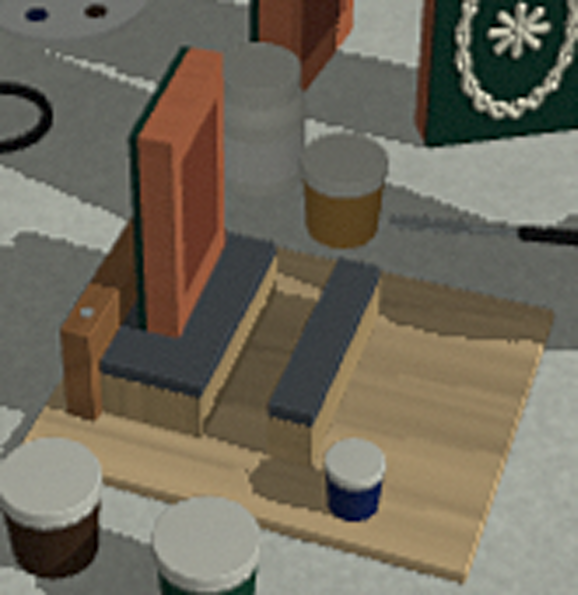

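Both crops confirm it: the smallest tile stands on the far bar, with a recess in its terracotta back. Its top-end corners are at about crop-top (228,80) and (405,110), and crop-side (133,137), (182,142), (222,57) and (188,48). The base corners are visible in both crops.

Run:
```python
from h import *
T=lambda u,v:(175+(u+.5)/3.6-.5,145+(v+.5)/3.6-.5)
S=lambda u,v:(225+(u+.5)/3.5-.5,155+(v+.5)/3.5-.5)
np.set_printoptions(precision=4,suppress=True)
B={k:ray("top",T(*p),.012) for k,p in dict(FL=(147,40),FR=(505,120),NL=(37,478),NR=(410,565)).items()}
print(B); print("sizes",*(np.linalg.norm(B[a]-B[b]) for a,b in(("FL","FR"),("NL","NR"),("FL","NL"),("FR","NR"))))
c=sum(B.values())/4; ex=(B["FL"]+B["FR"]-B["NL"]-B["NR"]);ex/=np.linalg.norm(ex);ey=np.array([-ex[1],ex[0],0])
ey2=B["FL"]+B["NL"]-B["FR"]-B["NR"];print("centre",c,"yaw",np.degrees(np.arctan2(ex[1],ex[0])),np.degrees(np.arctan2(-ey2[0],ey2[1])))
loc=lambda P:np.array([(P-c)@ex,(P-c)@ey,P[2]])*1000
NRs=ray("side",S(463,580),.012);print("NR side",loc(NRs),"NR top",loc(B["NR"]))
P1=tri(T(228,80),S(133,137));P2=tri(T(405,110),S(188,48));print("face top L,R",P1,P2,loc(P1),loc(P2))
for n,p in dict(fL=(133,137),bL=(182,142),bR=(222,57),fR=(188,48)).items():print("side z.22",n,loc(ray("side",S(*p),.22)))
for n,p in dict(fL=(228,80),fR=(405,110)).items():print("top z.22",n,loc(ray("top",T(*p),.22)))
for n,p in dict(bL=(240,170),bR=(395,198)).items():print("top foot z.06",n,loc(ray("top",T(*p),.06)))
for n,p in dict(fL=(148,325),bL=(183,333)).items():print("side foot z.06",n,loc(ray("side",S(*p),.06)))
print("stop L top face corner",loc(tri(T(182,95),S(97,325))))
for n,p in dict(farnearL=(174,206),farnearR=(405,255),nbL=(150,272),nbR=(388,322),nnL=(144,318),nnR=(376,372)).items():print("bar z.06",n,loc(ray("top",T(*p),.06)))
print("samplepot",ray("top",T(101,366),.052),loc(ray("top",T(101,366),.052)))
```

```text
{'FL': array([0.7606, 0.1419, 0.012 ]), 'FR': array([ 0.7073, -0.0969,  0.012 ]), 'NL': array([0.4706, 0.2075, 0.012 ]), 'NR': array([ 0.4161, -0.0339,  0.012 ])}
sizes 0.24463990652400516 0.24751724781569012 0.297373921286419 0.29798968694891287
centre [0.5887 0.0547 0.012 ] yaw -12.485868400938731 -12.660474460439168
NR side [-148.5708  129.061    12.    ] NR top [-149.3681 -123.7575   12.    ]
face top L,R [0.689  0.0717 0.2202] [ 0.6711 -0.025   0.221 ] [ 94.2486  38.3104 220.2432] [ 97.7409 -59.9348 221.0463]
side z.22 fL [ 94.5438  38.015  220.    ]
side z.22 bL [ 64.8945  32.8082 220.    ]
side z.22 bR [ 73.1029 -59.0728 220.    ]
side z.22 fR [ 97.1939 -61.3342 220.    ]
top z.22 fL [ 94.1219  38.2929 220.    ]
top z.22 fR [ 99.141  -59.6233 220.    ]
top foot z.06 bL [70.2064 36.7993 60.    ]
top foot z.06 bR [ 74.3284 -62.9937  60.    ]
side foot z.06 fL [93.4954 31.454  60.    ]
side foot z.06 bL [68.9502 30.8681 60.    ]
stop L top face corner [105.0318  79.2037  97.6581]
bar z.06 farnearL [38.5685 72.2548 60.    ]
bar z.06 farnearR [ 40.2726 -77.0414  60.    ]
bar z.06 nbL [-5.5697 77.2217 60.    ]
bar z.06 nbR [ -3.3751 -75.809   60.    ]
bar z.06 nnL [-34.6061  74.0911  60.    ]
bar z.06 nnR [-35.5828 -75.3157  60.    ]
samplepot [0.5411 0.1619 0.052 ] [-69.6105  94.4729  52.    ]
```

Tile and board agree with the text: board centre (0.589, 0.055), yaw −12.6°, tile top at 0.220 m and 13 mm clear of the stop. Now I raise the arm and swing over, logging joints and poses so I can model the arm's reach.

```bash
cat > log.py <<'E'
import json
from rig import read_state
s=read_state();open("log.jsonl","a").write(json.dumps([list(map(float,s["q"])),list(map(float,s["tcp_pos"])),list(map(float,s["tcp_rot"]))])+"\n")
E
python3 log.py
python3 -m crank '[{"slide":[0,0,-0.8],"dr":[0,0,0]},{"slide":[0,0,-0.8],"dr":[0,0,0]},{"slide":[0,0,-0.8],"dr":[0,0,0]},{"slide":[0,0,-0.8],"dr":[0,0,0]},{"slide":[0,0,-0.3],"dr":[0,0,0]}]' 1; python3 log.py
python3 -m crank '[{"slide":[0.75,-0.6,0],"dr":[0.8,0,0]},{"slide":[0.75,-0.6,0],"dr":[0.8,0,0]},{"slide":[0.75,-0.6,0],"dr":[0.8,0,0]},{"slide":[0,0,0],"dr":[0,0,0]},{"slide":[0,0,0],"dr":[0,0,0]}]'; python3 log.py
python3 -m crank '[{"slide":[0,0,0],"dr":[-0.8,0.5,0]},{"slide":[0,0,0],"dr":[-0.8,0.5,0]},{"slide":[0,0,0],"dr":[-0.8,0.5,0]},{"slide":[0,0,0],"dr":[0,0.5,0]},{"slide":[0,0,0],"dr":[0,0,0]}]'; python3 log.py
python3 -m crank '[{"slide":[0,0,0],"dr":[0,-1,0]},{"slide":[0,0,0],"dr":[0,-1,0]},{"slide":[0.75,-0.6,0],"dr":[0,0,0]},{"slide":[0.75,-0.6,0],"dr":[0,0,0]},{"slide":[0.75,-0.6,0],"dr":[0,0,0]}]'; python3 log.py
cat log.jsonl
```

```text
time_s: 0.52
tcp_pos: [0.1232, -0.537, 0.387]
tcp_rot: [0.003, 0.994, 0.113, -0.0]
ft_force: [-0.6, -0.7, 1.3]
gripper_width: 0.0853
gripper_force: 0.0
time_s: 0.93
tcp_pos: [0.1961, -0.4456, 0.3878]
tcp_rot: [-0.125, 0.986, 0.113, -0.014]
ft_force: [-0.6, -0.5, -0.0]
gripper_width: 0.0855
gripper_force: 0.0
time_s: 1.35
tcp_pos: [0.193, -0.446, 0.3884]
tcp_rot: [-0.01, 0.989, 0.101, 0.104]
ft_force: [-0.4, -0.4, -0.7]
gripper_width: 0.0855
gripper_force: 0.0
time_s: 1.77
tcp_pos: [0.2687, -0.3571, 0.3877]
tcp_rot: [-0.0, 0.995, 0.102, -0.002]
ft_force: [1.6, 0.1, 0.4]
gripper_width: 0.0857
gripper_force: 0.0
[[-1.54781166056434, 0.2592459357251686, 1.535953987886637, 7.756575891387514e-06, 1.348016581038372, -0.2028044639404984], [0.12314402347505561, -0.5355737686304364, 0.24157872399536298], [-0.00080830637518713, 0.9936339433888559, 0.11265401594390051, 7.66682930046023e-05]]
[[-1.5477323048374243, 0.20276450271729657, 1.2623632078508342, -1.8733151805086017e-05, 1.6700753052455486, -0.20279597868991903], [0.12321029607987125, -0.5369844997410969, 0.38701541825782004], [0.0031810
[... 219 characters left out ...]
1403629752, -0.44563430998994313, 0.3877613831749368], [-0.12505235737230586, 0.9855689074174572, 0.11318283631285114, -0.014334650737534564]]
[[-1.5436560870774405, 0.064196980878737, 1.4378372431422703, 0.20646509527087675, 1.6738148382309992, -0.1578938660671854], [0.1929572627370895, -0.4459883709780367, 0.3884387134255149], [-0.010292371764991044, 0.9894603990667299, 0.10068206374372893, 0.10356306195966986]]
[[-1.173684410782217, 0.008360063155215211, 1.4804997323588625, -0.003253658396458662, 1.654670322059051, 0.19239881776628412], [0.26869484005456895, -0.3570675162720631, 0.3877434744500159], [-0.00045597251337668623, 0.9947781224555959, 0.10204371721429559, -0.001832743810589986]]
```

```bash
cat > kin.py <<'E'
import numpy as np,json,os
from scipy.spatial.transform import Rotation as R
from scipy.optimize import least_squares
def qR(w):return R.from_quat([w[1],w[2],w[3],w[0]])
def fk(p,q,s4=1,s6=1,full=False):
    a,h,L1,L2,e2,d,b1,b2,c=p
    z=lambda t:R.from_euler("z",t);y=lambda t:R.from_euler("y",t)
    r=z(q[0]);x=r.apply([a,b1,h]);r=r*y(q[1]);x=x+r.apply([0,0,L1]);E=x;r=r*y(q[2]);x=x+r.apply([e2,0,L2]);W=x
    r=r*z(s4*q[3])*y(q[4]);x=x+r.apply([0,b2,0]);r=r*z(s6*q[5]);x=x+r.apply([0,0,d]);r=r*z(c)
    return (x,r,E,W) if full else (x,r)
def load():return [json.loads(l) for l in open("log.jsonl")]
def fit(s4,s6):
    D=load()
    def f(p):
        o=[]
        for q,x,w in D:
            X,r=fk(p,q,s4,s6);o+=list((X-x)*1000)+list((r*qR(w).inv()).as_rotvec()*300)
        return np.r_[o,(p[:8]-[0,.3,.4,.4,0,.25,.05,.05])*.3]
    best=min((least_squares(f,[0,.3,.4,.4,0,.25,.05,.05,c]) for c in(0,1.57,-1.57,3.1)),key=lambda s:s.cost);return best
LO=np.array([-3.14,-.91,.19,-1.22,.22,-3.12]);HI=np.array([3.14,2.08,2.58,4.36,2.71,3.12])
def ik(p,S,pos,rot,q0,n=0):
    def f(q):
        X,r=fk(p,q,*S);return np.r_[(X-pos)*10,(r*rot.inv()).as_rotvec(),(q-q0)*1e-4]
    best=None
    for k in range(n+1):
        g=q0 if k==0 else np.random.default_rng(k).uniform(LO,HI)
        s=least_squares(f,np.clip(g,LO+.01,HI-.01),bounds=(LO,HI));e=np.linalg.norm(s.fun[:6])
        if best is None or e<best[1]:best=(s.x,e)
        if best[1]<3e-3:break
    return best
E
python3 - <<'E'
from kin import *
np.set_printoptions(precision=4,suppress=True)
for s4 in(1,-1):
  for s6 in(1,-1):
    b=fit(s4,s6);print(s4,s6,b.cost,b.x)
E
```

```text
1 1 0.0019517317973203586 [0.     0.2217 0.5344 0.4259 0.0602 0.3432 0.1108 0.     1.5708]
1 -1 20171.558881137127 [0.     0.2217 0.5344 0.4259 0.0602 0.3432 0.1108 0.     1.4066]
-1 1 11284.815226979881 [ 0.0114 -0.0871  0.2986  0.4346 -0.1092 -0.0304  0.1913 -0.0688  1.5637]
-1 -1 32100.623907941015 [ 0.0114 -0.0871  0.2986  0.4346 -0.1092 -0.0304  0.1913 -0.0688  1.4   ]
```

The fitted kinematic model matches to sub-millimetre. Next I check which tipping paths are reachable, with the hand rotating about the tile's back foot edge at various in-plane approach angles.

```bash
cat > plan.py <<'E'
from kin import *
P=fit(1,1).x;S=(1,1)
yaw=np.radians(-10.)      # tile face normal azimuth
bx=np.radians(-12.56);bc=np.array([.589,.0547,0])
EX=np.array([np.cos(bx),np.sin(bx),0]);EY=np.array([-np.sin(bx),np.cos(bx),0]);Z=np.array([0,0,1.])
fx=np.array([np.cos(yaw),np.sin(yaw),0]);fy=np.array([-fx[1],fx[0],0])
B=lambda x,y,z:bc+EX*x+EY*y+Z*z
piv=B(.070,-.0115,.060)
def pose(tt,th,al=0,p=.03,w=.045,yo=0,sg=1):
    """tile angle tt, hand angle th (rad), al: in-plane tilt of tool; contact = head's back edge, p: depth of tips past it"""
    C=piv+.160*(-np.sin(tt)*fx+np.cos(tt)*Z)+yo*fy
    n=np.cos(th)*fx+np.sin(th)*Z; d=np.sin(th)*fx-np.cos(th)*Z
    tz=np.cos(al)*d+np.sin(al)*fy
    pos=C+d*p-tz*.011+n*(w/2)
    y=sg*n;x=np.cross(y,tz);return pos,R.from_matrix(np.c_[x,y,tz])
E
python3 - <<'E'
from plan import *
np.set_printoptions(precision=2,suppress=True)
for sg in(1,-1):
  for al in(-90,-60,-30,0,30,60,90):
    o=[]
    for th in(0,20,40,60,75,90):
        pos,r=pose(np.radians(th),np.radians(th),np.radians(al),sg=sg)
        q,e=ik(P,S,pos,r,np.array([-.1,.3,1.8,.3,1.,0]),6);W=fk(P,q,*S,full=True)[3];o.append(f"{th}:{e:.3f} q4={q[3]:.1f} q5={q[4]:.2f} Wz={W[2]:.2f}")
    print(sg,al,*o,sep=" | ")
E
```

```text
1 | -90 | 0:0.102 q4=-1.2 q5=1.99 Wz=0.22 | 20:0.033 q4=-1.2 q5=2.00 Wz=0.20 | 40:0.000 q4=-1.2 q5=2.00 Wz=0.17 | 60:0.000 q4=-1.1 q5=1.98 Wz=0.14 | 75:0.000 q4=-1.1 q5=1.96 Wz=0.12 | 90:0.000 q4=-1.1 q5=1.94 Wz=0.08
1 | -60 | 0:0.000 q4=-0.9 q5=1.77 Wz=0.37 | 20:0.000 q4=-1.0 q5=1.59 Wz=0.36 | 40:0.000 q4=-1.1 q5=1.50 Wz=0.31 | 60:0.036 q4=-1.2 q5=1.50 Wz=0.24 | 75:0.126 q4=-1.2 q5=1.56 Wz=0.18 | 90:0.190 q4=-1.2 q5=1.65 Wz=0.11
1 | -30 | 0:0.000 q4=-0.5 q5=1.53 Wz=0.50 | 20:0.000 q4=-0.7 q5=1.14 Wz=0.48 | 40:0.000 q4=-1.1 q5=0.90 Wz=0.41 | 60:0.129 q4=4.4 q5=0.98 Wz=0.28 | 75:0.023 q4=4.4 q5=1.29 Wz=0.19 | 90:0.009 q4=4.4 q5=1.60 Wz=0.08
1 | 0 | 0:0.000 q4=0.0 q5=1.37 Wz=0.54 | 20:0.000 q4=-0.0 q5=0.83 Wz=0.52 | 40:0.000 q4=-0.3 q5=0.22 Wz=0.45 | 60:0.000 q4=3.3 q5=0.66 Wz=0.32 | 75:0.091 q4=3.5 q5=1.44 Wz=0.21 | 90:0.000 q4=3.4 q5=2.33 Wz=0.08
1 | 30 | 0:0.000 q4=0.5 q5=1.41 Wz=0.50 | 20:0.000 q4=0.7 q5=1.03 Wz=0.48 | 40:0.000 q4=1.2 q5=0.81 Wz=0.41 | 60:0.000 q4=1.9 q5=1.02 Wz=0.30 | 75:0.089 q4=1.9 q5=1.40 Wz=0.20 | 90:0.010 q4=1.8 q5=1.79 Wz=0.08
1 | 60 | 0:0.000 q4=0.9 q5=1.61
[... 1185 characters left out ...]
| 75:0.091 q4=3.5 q5=1.44 Wz=0.21 | 90:0.000 q4=3.4 q5=2.33 Wz=0.08
-1 | 30 | 0:0.000 q4=0.5 q5=1.41 Wz=0.50 | 20:0.000 q4=0.7 q5=1.03 Wz=0.48 | 40:0.000 q4=1.2 q5=0.81 Wz=0.41 | 60:0.000 q4=1.9 q5=1.02 Wz=0.30 | 75:0.089 q4=1.9 q5=1.40 Wz=0.20 | 90:0.010 q4=1.8 q5=1.79 Wz=0.08
-1 | 60 | 0:0.000 q4=0.9 q5=1.61 Wz=0.37 | 20:0.000 q4=1.0 q5=1.46 Wz=0.36 | 40:0.000 q4=1.2 q5=1.39 Wz=0.31 | 60:0.000 q4=1.3 q5=1.40 Wz=0.23 | 75:0.000 q4=1.3 q5=1.46 Wz=0.16 | 90:0.000 q4=1.3 q5=1.55 Wz=0.08
-1 | 90 | 0:0.000 q4=1.2 q5=1.89 Wz=0.19 | 20:0.000 q4=1.2 q5=1.88 Wz=0.19 | 40:0.000 q4=1.1 q5=1.86 Wz=0.17 | 60:0.000 q4=1.1 q5=1.83 Wz=0.14 | 75:0.000 q4=1.0 q5=1.79 Wz=0.12 | 90:0.000 q4=1.0 q5=1.76 Wz=0.08
```

Run:
```python
from plan import *
from h import ray
np.set_printoptions(precision=2,suppress=True)
for n,p,z in(("ochre",(329,234),.065),("jar",(355,203),.1),("umber",(184,168),.065),("green",(168,211),.065),("bigA topcorner",(437,229),.24),("bigB",(410,255),.24)):
    x=ray("top",p,z);print(n,x,((x-bc)@EX*1e3).round(),((x-bc)@EY*1e3).round())
D=np.radians
for al in(30,40,50):
  q=np.array([-.1,.3,1.8,.5,1.4,0])
  for i,tt in enumerate([-1,0,10,20,30,40,50,60,70,80,90]):
    th=tt if tt<=20 else 20+(tt-20)*42/70
    w=.04 if tt<30 else .06
    pos,r=pose(D(max(tt,0)),D(max(th,0)),D(al),p=.024,w=w,yo=.018)
    if tt<0:pos=pos+[0,0,.1]
    q2,e=ik(P,S,pos,r,q,8 if i==0 else 0);X,_,E,W=fk(P,q2,*S,full=True)
    print(al,tt,f"{e:.4f}",q2,"dq",abs(q2-q).max().round(2),"W",W,"E",E,"tz",r.as_matrix()[:,2]);q=q2
```

```text
ochre [ 0.57 -0.12  0.06] 19.0 -178.0
jar [ 0.63 -0.18  0.1 ] 95.0 -216.0
umber [0.72 0.21 0.06] 94.0 177.0
green [0.62 0.24 0.06] -10.0 188.0
bigA topcorner [ 0.57 -0.31  0.24] 57.0 -360.0
bigB [ 0.52 -0.26  0.24] -3.0 -319.0
30 -1 0.0000 [-0.37  0.45  1.22  0.51  1.59 -0.22] dq 0.58 W [ 0.65 -0.13  0.6 ] E [0.26 0.02 0.7 ] tz [ 0.09  0.49 -0.87]
30 0 0.0000 [-0.37  0.51  1.36  0.52  1.4  -0.32] dq 0.18 W [ 0.65 -0.13  0.5 ] E [0.28 0.01 0.69] tz [ 0.09  0.49 -0.87]
30 10 0.0000 [-0.4   0.39  1.57  0.59  1.2  -0.49] dq 0.21 W [ 0.57 -0.12  0.5 ] E [0.23 0.02 0.72] tz [ 0.23  0.47 -0.85]
30 20 0.0000 [-0.43  0.28  1.78  0.71  1.02 -0.72] dq 0.22 W [ 0.5  -0.11  0.48] E [0.18 0.04 0.74] tz [ 0.38  0.44 -0.81]
30 30 0.0000 [-0.45  0.23  1.9   0.83  0.92 -0.89] dq 0.18 W [ 0.45 -0.1   0.47] E [0.16 0.05 0.74] tz [ 0.46  0.43 -0.78]
30 40 0.0000 [-0.49  0.19  2.05  0.99  0.83 -1.13] dq 0.24 W [ 0.4  -0.09  0.44] E [0.14 0.05 0.75] tz [ 0.54  0.41 -0.73]
30 50 0.0000 [-0.53  0.17  2.18  1.2   0.78 -1.45] dq 0.31 W [ 0.36 -0.08  0.4 ] E [0.14 0.05 0.75] tz [ 0.61  0.4  -0.68]
30 60 0.0000 
[... 2542 characters left out ...]
.21 W [ 0.43 -0.19  0.37] E [ 0.23 -0.03  0.72] tz [ 0.47  0.7  -0.55]
50 50 0.0000 [-0.7   0.39  2.09  1.19  1.18 -1.65] dq 0.24 W [ 0.39 -0.18  0.34] E [ 0.23 -0.05  0.72] tz [ 0.52  0.69 -0.51]
50 60 0.0000 [-0.74  0.43  2.19  1.29  1.18 -1.91] dq 0.26 W [ 0.36 -0.18  0.31] E [ 0.24 -0.07  0.71] tz [ 0.57  0.68 -0.46]
50 70 0.0000 [-0.79  0.51  2.27  1.38  1.19 -2.18] dq 0.28 W [ 0.33 -0.17  0.27] E [ 0.26 -0.11  0.69] tz [ 0.62  0.67 -0.41]
50 80 0.0000 [-0.82  0.62  2.33  1.46  1.22 -2.47] dq 0.28 W [ 0.31 -0.17  0.23] E [ 0.29 -0.15  0.66] tz [ 0.66  0.66 -0.36]
50 90 0.0000 [-0.86  0.76  2.37  1.52  1.26 -2.74] dq 0.27 W [ 0.29 -0.16  0.18] E [ 0.33 -0.21  0.61] tz [ 0.69  0.66 -0.3 ]
```

Approach angle α=45° (hand coming from the near-right, wrist high and clear) is reachable all the way. Now a helper that turns target poses into rows.

```bash
cat > delta.py <<'E'
from plan import *
from scipy.linalg import expm,logm
from rig import read_state
def M(pos,r):
    T=np.eye(4);T[:3,:3]=r.as_matrix();T[:3,3]=pos;return T
def now():
    s=read_state();return M(s["tcp_pos"],qR(s["tcp_rot"])),s
def rows(T0,T1,n=None,vs=.8):
    L=logm(np.linalg.inv(T0)@T1).real
    v=np.r_[np.linalg.norm(L[:3,3])/.04,np.degrees(np.linalg.norm([L[2,1],L[0,2],L[1,0]]))/6]
    n=n or int(np.ceil(v.max()/vs));A=expm(L/n)
    print("n",n,"slide",(A[:3,3]/.04).round(3),"dr",(np.degrees(R.from_matrix(A[:3,:3]).as_rotvec())/6).round(3))
    q=read_state()["q"];T=T0.copy()
    for k in range(n):
        T=T@A
        if (k+1)%5==0 or k==n-1:
            q,e=ik(P,S,T[:3,3],R.from_matrix(T[:3,:3]),q);print("   pos",T[:3,3].round(3),"err",round(e,4),"q",q.round(2))
    return T
AL=np.radians(45)
E
python3 - <<'E'
from delta import *
pos,r=pose(0,0,AL,p=.024,w=.028,yo=.018);print("target",pos,r.as_quat())
T,s=now();T1=M(pos+[0,0,.16],r);T=rows(T,T1);rows(T,M(pos+[0,0,.04],r))
E
```

```text
target [0.67038632 0.03588834 0.20377817] [ 0.70773278  0.59385832  0.29315252 -0.24598417]
n 20 slide [0.7   0.001 0.306] dr [ 0.221  0.33  -0.539]
   pos [ 0.404 -0.31   0.337] err 0.0 q [-1.01  0.15  1.46  0.19  1.61  0.08]
   pos [ 0.525 -0.221  0.315] err 0.0 q [-0.83  0.28  1.4   0.38  1.61 -0.05]
   pos [ 0.618 -0.101  0.324] err 0.0 q [-0.65  0.38  1.31  0.57  1.65 -0.17]
   pos [0.67  0.036 0.364] err 0.0 q [-0.48  0.45  1.21  0.75  1.72 -0.28]
n 4 slide [-0.53  0.    0.53] dr [ 0. -0. -0.]
   pos [0.67  0.036 0.244] err 0.0 q [-0.48  0.53  1.38  0.74  1.54 -0.45]
```

```bash
python3 -m crank '[{"slide":[0.65,-0.44,-0.1],"dr":[0,0,0]},{"slide":[0.65,-0.44,-0.1],"dr":[0,0,0]},{"slide":[0.65,-0.44,-0.1],"dr":[0,0,0]},{"slide":[0.65,-0.44,-0.1],"dr":[0,0,0]},{"slide":[0.65,-0.44,-0.1],"dr":[0,0,0]}]' 0.54 20 >/dev/null
python3 -m crank '[{"slide":[0.65,-0.44,-0.1],"dr":[0,0,0]},{"slide":[0.65,-0.44,-0.1],"dr":[0,0,0]},{"slide":[0.65,-0.44,-0.1],"dr":[0,0,0]},{"slide":[0.65,-0.44,-0.1],"dr":[0,0,0]},{"slide":[0.65,-0.44,-0.1],"dr":[0,0,0]}]' >/dev/null
python3 -m crank '[{"slide":[0.65,-0.44,-0.1],"dr":[0,0,0]},{"slide":[0.65,-0.44,-0.1],"dr":[0,0,0]},{"slide":[0.65,-0.44,-0.1],"dr":[0,0,0]},{"slide":[0.65,-0.44,-0.1],"dr":[0,0,0]},{"slide":[0.65,-0.44,-0.1],"dr":[0,0,0]}]'
python3 - <<'E'
from delta import *
pos,r=pose(0,0,AL,p=.024,w=.028,yo=.018)
T,s=now();rows(T,M(pos+[0,0,.16],r),vs=1)
E
```

```text
time_s: 3.02
tcp_pos: [0.5975, -0.0183, 0.4475]
tcp_rot: [0.0, 0.995, 0.102, -0.001]
ft_force: [0.1, -1.1, 0.3]
gripper_width: 0.046
gripper_force: 0.0
n 14 slide [0.111 0.045 0.203] dr [ 0.318  0.471 -0.769]
   pos [ 0.624 -0.015  0.409] err 0.0 q [-0.36  0.26  1.17  0.29  1.65  0.63]
   pos [0.652 0.007 0.379] err 0.0 q [-0.46  0.33  1.24  0.57  1.63  0.09]
   pos [0.67  0.036 0.364] err 0.0 q [-0.48  0.45  1.21  0.75  1.72 -0.28]
```

```bash
python3 -m crank '[{"slide":[0.11,0.045,0.19],"dr":[0.297,0.44,-0.718]},{"slide":[0.11,0.045,0.19],"dr":[0.297,0.44,-0.718]},{"slide":[0.11,0.045,0.19],"dr":[0.297,0.44,-0.718]},{"slide":[0.11,0.045,0.19],"dr":[0.297,0.44,-0.718]},{"slide":[0.11,0.045,0.19],"dr":[0.297,0.44,-0.718]}]' >/dev/null
python3 -m crank '[{"slide":[0.11,0.045,0.19],"dr":[0.297,0.44,-0.718]},{"slide":[0.11,0.045,0.19],"dr":[0.297,0.44,-0.718]},{"slide":[0.11,0.045,0.19],"dr":[0.297,0.44,-0.718]},{"slide":[0.11,0.045,0.19],"dr":[0.297,0.44,-0.718]},{"slide":[0.11,0.045,0.19],"dr":[0.297,0.44,-0.718]}]' >/dev/null
python3 -m crank '[{"slide":[0.11,0.045,0.19],"dr":[0.297,0.44,-0.718]},{"slide":[0.11,0.045,0.19],"dr":[0.297,0.44,-0.718]},{"slide":[0.11,0.045,0.19],"dr":[0.297,0.44,-0.718]},{"slide":[0.11,0.045,0.19],"dr":[0.297,0.44,-0.718]},{"slide":[0.11,0.045,0.19],"dr":[0.297,0.44,-0.718]}]'
python3 - <<'E'
from delta import *
from rig import get_image
import cv2
pos,r=pose(0,0,AL,p=.024,w=.028,yo=.018)
T,s=now();T=rows(T,M(pos+[0,0,.05],r),n=5);rows(T,M(pos,r),n=5)
a=get_image("wrist")[...,::-1];np.save("w1.npy",a);np.save("w1T.npy",now()[0]);cv2.imwrite("pics/w1.png",a)
E
```

```text
time_s: 4.27
tcp_pos: [0.6733, 0.0359, 0.3641]
tcp_rot: [-0.247, 0.706, 0.595, 0.294]
ft_force: [-0.4, 1.0, -0.3]
gripper_width: 0.0461
gripper_force: 0.0
n 5 slide [-0.392 -0.015  0.387] dr [-0.006 -0.005  0.006]
   pos [0.67  0.036 0.254] err 0.0 q [-0.48  0.52  1.37  0.74  1.55 -0.44]
n 5 slide [-0.177 -0.     0.177] dr [-0.  0.  0.]
   pos [0.67  0.036 0.204] err 0.0 q [-0.48  0.56  1.42  0.74  1.48 -0.5 ]
```

View pics/w1.png

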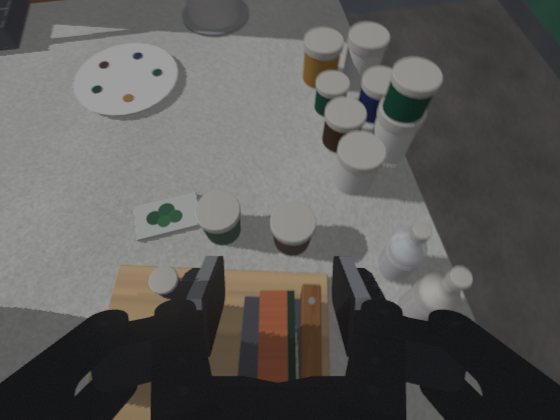

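The wrist view shows the tile's top end at columns 258–296, between the fingertips at about 222 and 337. It is centred and its edges run parallel to the pads, so I descend.

```bash
python3 -m crank '[{"slide":[-0.39,-0.015,0.39],"dr":[0,0,0]},{"slide":[-0.39,-0.015,0.39],"dr":[0,0,0]},{"slide":[-0.39,-0.015,0.39],"dr":[0,0,0]},{"slide":[-0.39,-0.015,0.39],"dr":[0,0,0]},{"slide":[-0.39,-0.015,0.39],"dr":[0,0,0]}]' 
python3 -m crank '[{"slide":[-0.18,0,0.18],"dr":[0,0,0]},{"slide":[-0.18,0,0.18],"dr":[0,0,0]},{"slide":[-0.18,0,0.18],"dr":[0,0,0]},{"slide":[-0.18,0,0.18],"dr":[0,0,0]},{"slide":[-0.18,0,0.18],"dr":[0,0,0]}]'
python3 - <<'E'
from delta import *
from rig import get_image
import cv2
T,s=now();Tt=M(*pose(0,0,AL,p=.024,w=.028,yo=.018));print("resid mm",(np.linalg.inv(T)@Tt)[:3,3]*1000)
a=get_image("wrist")[...,::-1];b=get_image("side")[...,::-1];b=cv2.resize(b[150:310,210:370],(420,420),interpolation=cv2.INTER_CUBIC)
cv2.imwrite("pics/w2.png",np.hstack([cv2.resize(a[180:420,130:430],(375,300)),cv2.resize(b,(300,300))]))
E
```

```text
time_s: 4.73
tcp_pos: [0.6699, 0.0369, 0.2534]
tcp_rot: [-0.246, 0.708, 0.594, 0.292]
ft_force: [-0.0, -0.6, 0.8]
gripper_width: 0.0461
gripper_force: 0.0
time_s: 5.15
tcp_pos: [0.6704, 0.0374, 0.2041]
tcp_rot: [-0.246, 0.707, 0.595, 0.294]
ft_force: [-0.7, -0.6, -0.2]
gripper_width: 0.0462
gripper_force: 0.0
resid mm [-1.28282479  0.24548367 -0.80631616]
```

View pics/w2.png

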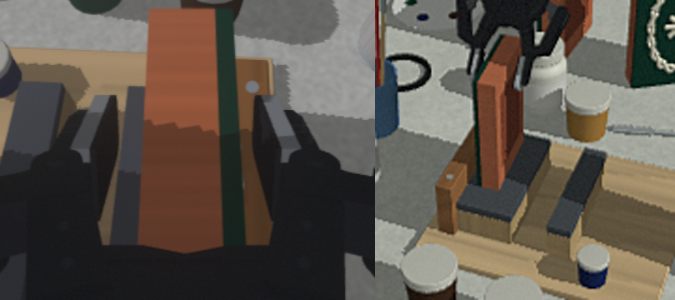

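The fingers straddle the tile with clear gaps on both sides. I work out the tipping rows next.

Run:
```python
from delta import *
D=np.radians
g=dict(p=.024,yo=.018)
T,s=now()
for tt,th,w,n in((9,9,.018,10),(20,18,.038,10),(36,32,.038,10)):
    T=rows(T,M(*pose(D(tt),D(th),AL,w=w,**g)),n=n)
```

```text
n 10 slide [ 0.002 -0.066 -0.008] dr [-0.109 -0.002 -0.107]
   pos [0.656 0.039 0.204] err 0.0 q [-0.5   0.51  1.52  0.77  1.41 -0.6 ]
   pos [0.643 0.041 0.203] err 0.0 q [-0.52  0.46  1.6   0.8   1.35 -0.71]
n 10 slide [ 0.003 -0.045 -0.003] dr [-0.106  0.    -0.106]
   pos [0.634 0.042 0.202] err 0.0 q [-0.53  0.43  1.68  0.85  1.3  -0.81]
   pos [0.625 0.044 0.201] err 0.0 q [-0.55  0.4   1.75  0.89  1.24 -0.92]
n 10 slide [ 0.003 -0.102 -0.003] dr [-0.165 -0.    -0.165]
   pos [0.606 0.047 0.194] err 0.0 q [-0.59  0.35  1.88  0.98  1.17 -1.13]
   pos [0.588 0.05  0.186] err 0.0 q [-0.63  0.32  2.01  1.09  1.12 -1.36]
```

```bash
python3 -m crank '[{"slide":[0,0,0],"dr":[0,0,0]},{"slide":[0,0,0],"dr":[0,0,0]},{"slide":[0,0,0],"dr":[0,0,0]},{"slide":[0,0,0],"dr":[0,0,0]},{"slide":[0,0,0],"dr":[0,0,0]}]' 0.44 20
python3 -m crank '[{"slide":[0,-0.066,0],"dr":[-0.108,0,-0.108]},{"slide":[0,-0.066,0],"dr":[-0.108,0,-0.108]},{"slide":[0,-0.066,0],"dr":[-0.108,0,-0.108]},{"slide":[0,-0.066,0],"dr":[-0.108,0,-0.108]},{"slide":[0,-0.066,0],"dr":[-0.108,0,-0.108]}]'
python3 -m crank '[{"slide":[0,-0.066,0],"dr":[-0.108,0,-0.108]},{"slide":[0,-0.066,0],"dr":[-0.108,0,-0.108]},{"slide":[0,-0.066,0],"dr":[-0.108,0,-0.108]},{"slide":[0,-0.066,0],"dr":[-0.108,0,-0.108]},{"slide":[0,-0.066,0],"dr":[-0.108,0,-0.108]}]'
python3 - <<'E'
from delta import *
from rig import get_image
import cv2
D=np.radians
T,s=now();print("resid mm",(np.linalg.inv(T)@M(*pose(D(9),D(9),AL,p=.024,w=.018,yo=.018)))[:3,3]*1000)
a=get_image("wrist")[...,::-1];b=get_image("side")[...,::-1];b=cv2.resize(b[150:310,210:370],(420,420),interpolation=cv2.INTER_CUBIC)
cv2.imwrite("pics/w3.png",np.hstack([cv2.resize(a[180:420,130:430],(375,300)),cv2.resize(b,(300,300))]))
E
```

```text
time_s: 5.67
tcp_pos: [0.6701, 0.0376, 0.2048]
tcp_rot: [-0.247, 0.707, 0.595, 0.294]
ft_force: [0.7, -0.9, -1.1]
gripper_width: 0.0375
gripper_force: 0.0
time_s: 6.08
tcp_pos: [0.6565, 0.04, 0.204]
tcp_rot: [-0.218, 0.696, 0.606, 0.318]
ft_force: [0.7, 1.2, 0.3]
gripper_width: 0.037
gripper_force: 0.2
time_s: 6.5
tcp_pos: [0.6437, 0.0422, 0.2023]
tcp_rot: [-0.189, 0.685, 0.616, 0.341]
ft_force: [0.8, -0.0, -0.1]
gripper_width: 0.0374
gripper_force: 0.0
resid mm [-0.32074641 -0.01277542 -1.94546092]
```

View pics/w3.png

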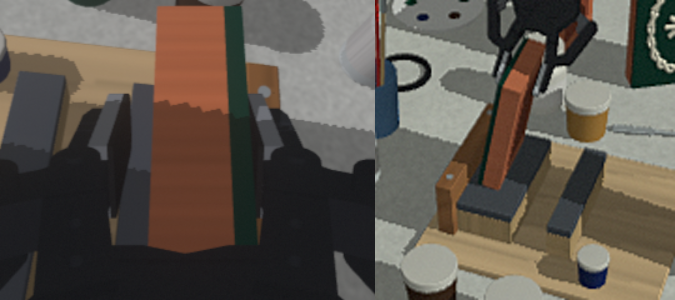

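The tile now leans about 8–9° against the front finger, with its foot in place. I go on slowly past the balance point onto the back finger.

```bash
python3 -m crank '[{"slide":[0,-0.045,0.01],"dr":[-0.106,0,-0.106]},{"slide":[0,-0.045,0],"dr":[-0.106,0,-0.106]},{"slide":[0,-0.045,0],"dr":[-0.106,0,-0.106]},{"slide":[0,-0.045,0],"dr":[-0.106,0,-0.106]},{"slide":[0,-0.045,0],"dr":[-0.106,0,-0.106]}]'
python3 -m crank '[{"slide":[0,-0.045,0],"dr":[-0.106,0,-0.106]},{"slide":[0,-0.045,0],"dr":[-0.106,0,-0.106]},{"slide":[0,-0.045,0],"dr":[-0.106,0,-0.106]},{"slide":[0,-0.045,0],"dr":[-0.106,0,-0.106]},{"slide":[0,-0.045,0],"dr":[-0.106,0,-0.106]}]'
python3 - <<'E'
from delta import *
from rig import get_image
import cv2
D=np.radians
g=dict(p=.024,yo=.018)
T,s=now();print("resid mm",(np.linalg.inv(T)@M(*pose(D(20),D(18),AL,w=.038,**g)))[:3,3]*1000)
a=get_image("wrist")[...,::-1];b=get_image("side")[...,::-1];b=cv2.resize(b[150:310,210:370],(420,420),interpolation=cv2.INTER_CUBIC)
cv2.imwrite("pics/w4.png",np.hstack([cv2.resize(a[180:420,130:430],(375,300)),cv2.resize(b,(300,300))]))
for tt,th,w,n in((36,32,.038,10),(37,33,.062,5),(50,42,.062,10),(70,54,.062,15),(85,62,.062,15)):
    T=rows(T,M(*pose(D(tt),D(th),AL,w=w,**g)),n=n)
E
```

```text
time_s: 7.02
tcp_pos: [0.6352, 0.044, 0.2003]
tcp_rot: [-0.161, 0.672, 0.625, 0.363]
ft_force: [-0.3, 0.2, 0.0]
gripper_width: 0.0374
gripper_force: 0.2
time_s: 7.43
tcp_pos: [0.6267, 0.0455, 0.1979]
tcp_rot: [-0.132, 0.659, 0.633, 0.384]
ft_force: [-1.1, -0.6, -0.7]
gripper_width: 0.0375
gripper_force: 0.3
resid mm [ 0.82053653  0.02637843 -3.45264226]
n 10 slide [ 0.005 -0.101 -0.012] dr [-0.163 -0.003 -0.161]
   pos [0.607 0.048 0.193] err 0.0 q [-0.58  0.35  1.88  0.99  1.17 -1.13]
   pos [0.588 0.05  0.186] err 0.0 q [-0.63  0.32  2.01  1.09  1.12 -1.36]
n 5 slide [ 0.001  0.047 -0.001] dr [-0.024  0.    -0.024]
   pos [0.596 0.049 0.191] err 0.0 q [-0.62  0.32  1.99  1.1   1.12 -1.36]
n 10 slide [ 0.001 -0.084 -0.001] dr [-0.106 -0.    -0.106]
   pos [0.582 0.051 0.182] err 0.0 q [-0.65  0.32  2.08  1.18  1.1  -1.54]
   pos [0.569 0.054 0.172] err 0.0 q [-0.69  0.33  2.16  1.27  1.09 -1.73]
n 15 slide [-0.006 -0.085  0.006] dr [-0.094 -0.    -0.094]
   pos [0.558 0.056 0.158] err 0.0 q [-0.72  0.36  2.23  1.35  1.1  -1.92]
   pos [0.548 0.057 0.145] err 0.0 q [-0.75  0.41  2.3   1.43  1.11 -2.12]
   pos [0.539 0.059 0.13 ] err 0.0 q [-0.78  0.48  2.35  1.5   1.14 -2.32]
n 15 slide [-0.012 -0.062  0.012] dr [-0.063  0.    -0.063]
   pos [0.535 0.06  0.118] err 0.0 q [-0.8   0.54  2.39  1.55  1.17 -2.47]
   pos [0.531 0.06  0.106] err 0.0 q [-0.82  0.61  2.41  1.59  1.2  -2.62]
   pos [0.528 0.061 0.094] err 0.0 q [-0.84  0.69  2.43  1.62  1.23 -2.76]
```

View pics/w4.png

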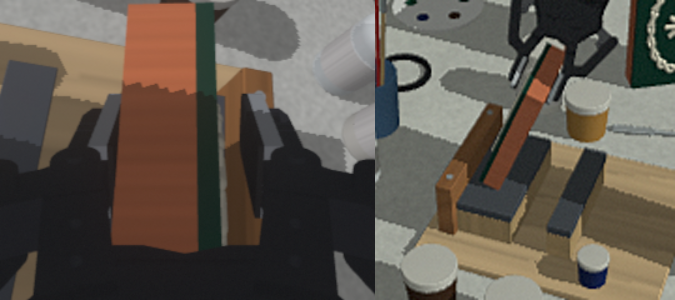

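The tile rests on the back finger at about 20°. I keep letting it down, widening the fingers in small steps once it is past 36°.

```bash
python3 -m crank '[{"slide":[0.005,-0.1,-0.012],"dr":[-0.163,0,-0.162]},{"slide":[0.005,-0.1,-0.012],"dr":[-0.163,0,-0.162]},{"slide":[0.005,-0.1,-0.012],"dr":[-0.163,0,-0.162]},{"slide":[0.005,-0.1,-0.012],"dr":[-0.163,0,-0.162]},{"slide":[0.005,-0.1,-0.012],"dr":[-0.163,0,-0.162]}]'
python3 -m crank '[{"slide":[0.005,-0.1,-0.012],"dr":[-0.163,0,-0.162]},{"slide":[0.005,-0.1,-0.012],"dr":[-0.163,0,-0.162]},{"slide":[0.005,-0.1,-0.012],"dr":[-0.163,0,-0.162]},{"slide":[0.005,-0.1,-0.012],"dr":[-0.163,0,-0.162]},{"slide":[0.005,-0.1,-0.012],"dr":[-0.163,0,-0.162]}]'
python3 -m crank '[{"slide":[0,0.02,0],"dr":[-0.01,0,-0.01]},{"slide":[0,0.02,0],"dr":[-0.01,0,-0.01]},{"slide":[0,0.02,0],"dr":[-0.01,0,-0.01]},{"slide":[0,0.02,0],"dr":[-0.01,0,-0.01]},{"slide":[0,0.02,0],"dr":[-0.01,0,-0.01]}]' 0.53
python3 -m crank '[{"slide":[0,0.02,0],"dr":[-0.01,0,-0.01]},{"slide":[0,0.02,0],"dr":[-0.01,0,-0.01]},{"slide":[0,0.02,0],"dr":[-0.01,0,-0.01]},{"slide":[0,0.02,0],"dr":[-0.01,0,-0.01]},{"slide":[0,0.02,0],"dr":[-0.01,0,-0.01]}]' 0.62
python3 -m crank '[{"slide":[0,0.02,0],"dr":[-0.01,0,-0.01]},{"slide":[0,0.02,0],"dr":[-0.01,0,-0.01]},{"slide":[0,0.02,0],"dr":[-0.01,0,-0.01]},{"slide":[0,0.02,0],"dr":[-0.01,0,-0.01]},{"slide":[0,0.02,0],"dr":[-0.01,0,-0.01]}]' 0.72
python3 - <<'E'
from delta import *
D=np.radians
g=dict(p=.024,yo=.018)
T,s=now();print("resid mm",(np.linalg.inv(T)@M(*pose(D(37),D(33),AL,w=.062,**g)))[:3,3]*1000)
for tt,th,w,n in((50,42,.062,10),(70,54,.062,15),(84,61,.062,15)):
    T=rows(T,M(*pose(D(tt),D(th),AL,w=w,**g)),n=n)
E
```

```text
time_s: 7.95
tcp_pos: [0.6074, 0.0478, 0.1929]
tcp_rot: [-0.087, 0.637, 0.644, 0.416]
ft_force: [-1.2, -0.7, -0.7]
gripper_width: 0.0372
gripper_force: 0.5
time_s: 8.37
tcp_pos: [0.5886, 0.0501, 0.1856]
tcp_rot: [-0.042, 0.612, 0.652, 0.446]
ft_force: [0.1, 0.4, -1.4]
gripper_width: 0.0374
gripper_force: 0.7
time_s: 8.78
tcp_pos: [0.5926, 0.0495, 0.1884]
tcp_rot: [-0.04, 0.61, 0.652, 0.448]
ft_force: [-2.0, 0.6, -0.4]
gripper_width: 0.0452
gripper_force: 0.7
time_s: 9.2
tcp_pos: [0.5955, 0.049, 0.1903]
tcp_rot: [-0.037, 0.609, 0.652, 0.45]
ft_force: [-1.7, 0.8, 0.6]
gripper_width: 0.0529
gripper_force: 0.7
time_s: 9.62
tcp_pos: [0.5988, 0.0484, 0.1924]
tcp_rot: [-0.034, 0.607, 0.653, 0.452]
ft_force: [-1.6, 0.9, 0.2]
gripper_width: 0.0617
gripper_force: 0.7
resid mm [ 0.31422992 -3.04641852 -0.18278579]
n 10 slide [ 0.003 -0.091 -0.002] dr [-0.103 -0.003 -0.104]
   pos [0.584 0.051 0.183] err 0.0 q [-0.65  0.32  2.08  1.18  1.1  -1.54]
   pos [0.569 0.054 0.172] err 0.0 q [-0.69  0.33  2.16  1.27  1.09 -1.73]
n 15 slide [-0.006 -0.085  0.006] dr [-0.094 -0.    -0.094]
   pos [0.558 0.056 0.158] err 0.0 q [-0.72  0.36  2.23  1.35  1.1  -1.92]
   pos [0.548 0.057 0.145] err 0.0 q [-0.75  0.41  2.3   1.43  1.11 -2.12]
   pos [0.539 0.059 0.13 ] err 0.0 q [-0.78  0.48  2.35  1.5   1.14 -2.32]
n 15 slide [-0.011 -0.058  0.011] dr [-0.055  0.    -0.055]
   pos [0.535 0.06  0.119] err 0.0 q [-0.8   0.53  2.38  1.54  1.16 -2.45]
   pos [0.532 0.06  0.108] err 0.0 q [-0.82  0.6   2.41  1.58  1.19 -2.59]
   pos [0.529 0.061 0.096] err 0.0 q [-0.83  0.67  2.43  1.61  1.22 -2.72]
```

```bash
python3 -m crank '[{"slide":[0.003,-0.091,0],"dr":[-0.104,0,-0.104]},{"slide":[0.003,-0.091,0],"dr":[-0.104,0,-0.104]},{"slide":[0.003,-0.091,0],"dr":[-0.104,0,-0.104]},{"slide":[0.003,-0.091,0],"dr":[-0.104,0,-0.104]},{"slide":[0.003,-0.091,0],"dr":[-0.104,0,-0.104]}]'
python3 -m crank '[{"slide":[0.003,-0.091,0],"dr":[-0.104,0,-0.104]},{"slide":[0.003,-0.091,0],"dr":[-0.104,0,-0.104]},{"slide":[0.003,-0.091,0],"dr":[-0.104,0,-0.104]},{"slide":[0.003,-0.091,0],"dr":[-0.104,0,-0.104]},{"slide":[0.003,-0.091,0],"dr":[-0.104,0,-0.104]}]'
python3 -m crank '[{"slide":[-0.006,-0.085,0.006],"dr":[-0.094,0,-0.094]},{"slide":[-0.006,-0.085,0.006],"dr":[-0.094,0,-0.094]},{"slide":[-0.006,-0.085,0.006],"dr":[-0.094,0,-0.094]},{"slide":[-0.006,-0.085,0.006],"dr":[-0.094,0,-0.094]},{"slide":[-0.006,-0.085,0.006],"dr":[-0.094,0,-0.094]}]'
python3 - <<'E'
from delta import *
from rig import get_image
import cv2
D=np.radians
g=dict(p=.024,yo=.018)
a=get_image("wrist")[...,::-1];b=get_image("side")[...,::-1];b=cv2.resize(b[150:310,210:370],(420,420),interpolation=cv2.INTER_CUBIC)
cv2.imwrite("pics/w5.png",np.hstack([cv2.resize(a[180:420,130:430],(375,300)),cv2.resize(b,(300,300))]))
T,s=now()
for tt,th,w,n in((70,54,.062,10),(84,61,.062,15)):
    T=rows(T,M(*pose(D(tt),D(th),AL,w=w,**g)),n=n)
E
```

```text
time_s: 10.03
tcp_pos: [0.5838, 0.0512, 0.1822]
tcp_rot: [-0.005, 0.59, 0.657, 0.47]
ft_force: [-1.4, -0.4, -0.7]
gripper_width: 0.0614
gripper_force: 0.9
time_s: 10.45
tcp_pos: [0.57, 0.0537, 0.1707]
tcp_rot: [0.024, 0.572, 0.659, 0.487]
ft_force: [0.1, 0.2, -2.4]
gripper_width: 0.0613
gripper_force: 0.9
time_s: 10.87
tcp_pos: [0.5587, 0.0561, 0.1577]
tcp_rot: [0.05, 0.555, 0.661, 0.503]
ft_force: [-3.2, 0.1, 0.0]
gripper_width: 0.0613
gripper_force: 1.4
n 10 slide [-0.006 -0.083  0.004] dr [-0.094 -0.002 -0.096]
   pos [0.548 0.058 0.144] err 0.0 q [-0.75  0.41  2.3   1.43  1.11 -2.12]
   pos [0.539 0.059 0.13 ] err 0.0 q [-0.78  0.48  2.35  1.5   1.14 -2.32]
n 15 slide [-0.011 -0.058  0.011] dr [-0.055 -0.    -0.055]
   pos [0.535 0.06  0.119] err 0.0 q [-0.8   0.53  2.38  1.54  1.16 -2.45]
   pos [0.532 0.06  0.108] err 0.0 q [-0.82  0.6   2.41  1.58  1.19 -2.59]
   pos [0.529 0.061 0.096] err 0.0 q [-0.83  0.67  2.43  1.61  1.22 -2.72]
```

View pics/w5.png

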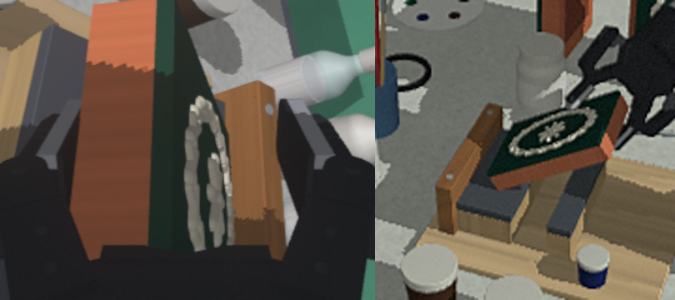

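The tile lies on the lower finger at about 57°, its foot still on the far bar. Let-down continues.

```bash
python3 -m crank '[{"slide":[-0.006,-0.083,0.005],"dr":[-0.095,0,-0.095]},{"slide":[-0.006,-0.083,0.005],"dr":[-0.095,0,-0.095]},{"slide":[-0.006,-0.083,0.005],"dr":[-0.095,0,-0.095]},{"slide":[-0.006,-0.083,0.005],"dr":[-0.095,0,-0.095]},{"slide":[-0.006,-0.083,0.005],"dr":[-0.095,0,-0.095]}]'
python3 -m crank '[{"slide":[-0.006,-0.083,0.005],"dr":[-0.095,0,-0.095]},{"slide":[-0.006,-0.083,0.005],"dr":[-0.095,0,-0.095]},{"slide":[-0.006,-0.083,0.005],"dr":[-0.095,0,-0.095]},{"slide":[-0.006,-0.083,0.005],"dr":[-0.095,0,-0.095]},{"slide":[-0.006,-0.083,0.005],"dr":[-0.095,0,-0.095]}]'
python3 -m crank '[{"slide":[-0.011,-0.058,0.011],"dr":[-0.055,0,-0.055]},{"slide":[-0.011,-0.058,0.011],"dr":[-0.055,0,-0.055]},{"slide":[-0.011,-0.058,0.011],"dr":[-0.055,0,-0.055]},{"slide":[-0.011,-0.058,0.011],"dr":[-0.055,0,-0.055]},{"slide":[-0.011,-0.058,0.011],"dr":[-0.055,0,-0.055]}]'
python3 -m crank '[{"slide":[-0.011,-0.058,0.011],"dr":[-0.055,0,-0.055]},{"slide":[-0.011,-0.058,0.011],"dr":[-0.055,0,-0.055]},{"slide":[-0.011,-0.058,0.011],"dr":[-0.055,0,-0.055]},{"slide":[-0.011,-0.058,0.011],"dr":[-0.055,0,-0.055]},{"slide":[-0.011,-0.058,0.011],"dr":[-0.055,0,-0.055]}]'
python3 - <<'E'
from delta import *
from rig import get_image
import cv2
D=np.radians
g=dict(p=.024,yo=.018)
a=get_image("wrist")[...,::-1];b=get_image("side")[...,::-1];b=cv2.resize(b[150:310,210:370],(420,420),interpolation=cv2.INTER_CUBIC)
cv2.imwrite("pics/w6.png",np.hstack([cv2.resize(a[180:420,130:430],(375,300)),cv2.resize(b,(420,420))[:300]]))
T,s=now()
for tt,th,w,n in((84,61,.062,5),(92,62,.062,10)):
    T=rows(T,M(*pose(D(tt),D(th),AL,w=w,**g)),n=n)
E
```

```text
time_s: 11.38
tcp_pos: [0.5494, 0.0574, 0.1447]
tcp_rot: [0.076, 0.537, 0.662, 0.518]
ft_force: [-0.2, 0.5, -2.6]
gripper_width: 0.0614
gripper_force: 1.2
time_s: 11.8
tcp_pos: [0.5408, 0.0584, 0.1305]
tcp_rot: [0.103, 0.518, 0.662, 0.532]
ft_force: [0.6, 0.5, -3.2]
gripper_width: 0.0615
gripper_force: 1.1
time_s: 12.22
tcp_pos: [0.5363, 0.0596, 0.119]
tcp_rot: [0.117, 0.507, 0.662, 0.54]
ft_force: [-3.3, 1.5, -2.8]
gripper_width: 0.0618
gripper_force: 1.6
time_s: 12.63
tcp_pos: [0.5328, 0.0601, 0.1075]
tcp_rot: [0.132, 0.496, 0.661, 0.547]
ft_force: [-2.2, 1.2, -2.4]
gripper_width: 0.0614
gripper_force: 1.7
n 5 slide [-0.008 -0.059  0.008] dr [-0.053 -0.003 -0.056]
   pos [0.529 0.061 0.096] err 0.0 q [-0.83  0.67  2.43  1.61  1.22 -2.72]
n 10 slide [-0.017 -0.049  0.017] dr [-0.012  0.    -0.012]
   pos [0.528 0.061 0.085] err 0.0 q [-0.84  0.71  2.43  1.63  1.23 -2.77]
   pos [0.528 0.061 0.074] err 0.0 q [-0.84  0.75  2.43  1.64  1.24 -2.83]
```

View pics/w6.png

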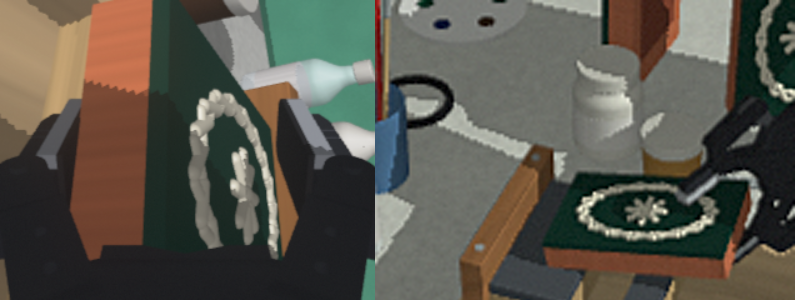

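The tile is nearly flat, at about 79°, face up with its head on the lower finger. My ten picture views are used up, so from here I rely on measured numbers. I lower it until the finger unloads.

```bash
python3 -m crank '[{"slide":[-0.008,-0.059,0.008],"dr":[-0.055,0,-0.055]},{"slide":[-0.008,-0.059,0.008],"dr":[-0.055,0,-0.055]},{"slide":[-0.008,-0.059,0.008],"dr":[-0.055,0,-0.055]},{"slide":[-0.008,-0.059,0.008],"dr":[-0.055,0,-0.055]},{"slide":[-0.008,-0.059,0.008],"dr":[-0.055,0,-0.055]}]'
python3 -m crank '[{"slide":[-0.017,-0.049,0.017],"dr":[-0.012,0,-0.012]},{"slide":[-0.017,-0.049,0.017],"dr":[-0.012,0,-0.012]},{"slide":[-0.017,-0.049,0.017],"dr":[-0.012,0,-0.012]},{"slide":[-0.017,-0.049,0.017],"dr":[-0.012,0,-0.012]},{"slide":[-0.017,-0.049,0.017],"dr":[-0.012,0,-0.012]}]'
python3 -m crank '[{"slide":[-0.014,-0.04,0.014],"dr":[-0.01,0,-0.01]},{"slide":[-0.014,-0.04,0.014],"dr":[-0.01,0,-0.01]},{"slide":[-0.014,-0.04,0.014],"dr":[-0.01,0,-0.01]},{"slide":[0,0,0],"dr":[0,0,0]},{"slide":[0,0,0],"dr":[0,0,0]}]'
```

```text
time_s: 13.15
tcp_pos: [0.5294, 0.0603, 0.0965]
tcp_rot: [0.148, 0.484, 0.66, 0.555]
ft_force: [0.9, 0.4, -2.4]
gripper_width: 0.0612
gripper_force: 1.2
time_s: 13.57
tcp_pos: [0.5283, 0.0612, 0.0856]
tcp_rot: [0.151, 0.481, 0.66, 0.557]
ft_force: [0.4, 0.4, -3.6]
gripper_width: 0.0611
gripper_force: 1.2
time_s: 13.98
tcp_pos: [0.5278, 0.0618, 0.0806]
tcp_rot: [0.152, 0.48, 0.659, 0.558]
ft_force: [0.7, 0.7, -0.9]
gripper_width: 0.0613
gripper_force: 0.4
```

```bash
python3 - <<'E'
from delta import *
T,s=now();print("down in tool",T[:3,:3].T@[0,0,-1],"tz",T[:3,2])
E
python3 -m crank '[{"slide":[-0.01,-0.03,0.01],"dr":[0,0,0]},{"slide":[-0.01,-0.03,0.01],"dr":[0,0,0]},{"slide":[-0.01,-0.03,0.01],"dr":[0,0,0]},{"slide":[0,0,0],"dr":[0,0,0]},{"slide":[0,0,0],"dr":[0,0,0]}]'
```

```text
down in tool [-0.33587876 -0.88185537  0.33093285] tz [ 0.73609716  0.59046119 -0.33093285]
time_s: 14.4
tcp_pos: [0.5276, 0.0617, 0.0765]
tcp_rot: [0.152, 0.48, 0.66, 0.558]
ft_force: [-0.8, 0.0, -0.4]
gripper_width: 0.0616
gripper_force: 0.0
```

Unloaded: the tile is lying on the bars. I retract along the fingers, clear the scene, and measure the tile from the top and side cameras.

```bash
python3 -m crank '[{"slide":[0,0,-0.3],"dr":[0,0,0]},{"slide":[0,0,-0.3],"dr":[0,0,0]},{"slide":[0,0,-0.5],"dr":[0,0,0]},{"slide":[0,0,-0.6],"dr":[0,0,0]},{"slide":[0,0,-0.6],"dr":[0,0,0]}]'
python3 -m crank '[{"slide":[0.3,0.5,-0.6],"dr":[0,0,0]},{"slide":[0.3,0.5,-0.6],"dr":[0,0,0]},{"slide":[0.3,0.5,-0.5],"dr":[0,0,0]},{"slide":[0.3,0.5,-0.3],"dr":[0,0,0]},{"slide":[0.3,0.5,-0.3],"dr":[0,0,0]}]'
cat > meas.py <<'E'
from h import *
from plan import bc,EX,EY
from rig import get_image
def quad(n,zz=.088):
    im=get_image(n);hsv=cv2.cvtColor(im,cv2.COLOR_RGB2HSV)
    m=((hsv[...,0]>60)&(hsv[...,0]<95)&(hsv[...,1]>120)).astype(np.uint8)*255
    c=proj(n,bc+EX*.0+np.array([0,0,.088]));m=cv2.morphologyEx(m,cv2.MORPH_CLOSE,np.ones((15,15)))
    cs=cv2.findContours(m,0,2)[0];k=[x for x in cs if cv2.contourArea(x)>300];k=min(k,key=lambda x:np.linalg.norm(x.reshape(-1,2).mean(0)-c))
    h=cv2.convexHull(k).reshape(-1,2).astype(float)
    W=np.array([ray(n,p,zz) for p in h]);L=np.c_[(W-bc)@EX,(W-bc)@EY]*1000
    b=cv2.minAreaRect(L.astype(np.float32));print(n,"area",cv2.contourArea(k),"rect",np.round(b[0],1),np.round(b[1],1),round(b[2],1),"corners",np.round(cv2.boxPoints(b)).tolist())
E
python3 - <<'E'
from meas import *
from rig import read_state
print(read_state()["tcp_pos"])
quad("top");quad("side")
E
```

```text
time_s: 14.82
tcp_pos: [0.459, 0.0075, 0.1072]
tcp_rot: [0.151, 0.48, 0.66, 0.558]
ft_force: [-0.3, -0.1, 0.3]
gripper_width: 0.0613
gripper_force: 0.0
time_s: 15.23
tcp_pos: [0.4085, -0.0071, 0.2469]
tcp_rot: [0.152, 0.481, 0.659, 0.558]
ft_force: [0.8, -0.4, -0.2]
gripper_width: 0.062
gripper_force: 0.0
[ 0.40845391 -0.00711012  0.24687053]
top area 2990.0 rect [ -8.  -15.5] [157.4  97.7] 2.2 corners [[-89.0, 30.0], [-85.0, -67.0], [73.0, -61.0], [69.0, 36.0]]
side area 1986.5 rect [ -8.4 -13.6] [159.9 102. ] 2.5 corners [[-90.0, 34.0], [-86.0, -68.0], [74.0, -61.0], [69.0, 41.0]]
```

The tile lies flat, face up. Both views give its face at 0.088 m, centre (−8, −14), foot at x≈72 and yaw 2.3°, so about 38 mm is left to push. I set up the push with the tool pointing down and the fingertips spread across the head end.

Run:
```python
from delta import *
T0,s=now()
for sg in(1,-1):
    x=sg*EX;r=R.from_matrix(np.c_[x,np.cross([0,0,-1.],x),[0,0,-1.]])
    print(sg,ik(P,S,B(-.06,-.016,.065),r,s["q"],5));rows(T0,M(B(-.135,-.016,.16),r),vs=.95)
```

```text
1 (array([-1.12193566e-01,  4.10142164e-01,  1.80375842e+00,  9.72395125e-08,
        9.27692074e-01,  1.67781602e+00]), np.float64(8.795461305999617e-08))
n 24 slide [ 0.033 -0.068  0.106] dr [ 0.093 -0.572  0.713]
   pos [0.416 0.011 0.231] err 0.0 q [-1.31 -0.24  2.57  1.09  1.31 -1.69]
   pos [0.425 0.029 0.214] err 0.0 q [-0.74 -0.37  2.48  1.    0.75 -0.73]
   pos [0.435 0.045 0.196] err 0.0 q [-0.24 -0.2   2.26  0.19  0.56  0.73]
   pos [0.446 0.058 0.176] err 0.0 q [-0.09  0.01  2.03 -0.04  0.86  1.42]
   pos [0.454 0.068 0.16 ] err 0.0 q [-0.09  0.17  1.86  0.    1.11  1.7 ]
-1 (array([-1.12193535e-01,  4.10142169e-01,  1.80375841e+00,  4.17571913e-08,
        9.27692077e-01, -1.46377654e+00]), np.float64(3.476602252806625e-08))
n 16 slide [0.024 0.024 0.207] dr [ 0.754  0.123 -0.535]
   pos [0.435 0.022 0.234] err 0.0 q [-0.94 -0.02  2.22  0.87  1.33 -2.03]
   pos [0.45  0.049 0.206] err 0.0 q [-0.53  0.01  2.02  0.53  1.15 -1.77]
   pos [0.454 0.067 0.168] err 0.0 q [-0.16  0.14  1.88  0.09  1.1  -1.49]
   pos [0.454 0.068 0.16 ] err 0.0 q [-0.09  0.17  1.86  0.    1.11 -1.45]
```

```bash
python3 -m crank '[{"slide":[0.019,0.019,0.166],"dr":[0.603,0.098,-0.428]},{"slide":[0.019,0.019,0.166],"dr":[0.603,0.098,-0.428]},{"slide":[0.019,0.019,0.166],"dr":[0.603,0.098,-0.428]},{"slide":[0.019,0.019,0.166],"dr":[0.603,0.098,-0.428]},{"slide":[0.019,0.019,0.166],"dr":[0.603,0.098,-0.428]}]' >/dev/null
python3 -m crank '[{"slide":[0.019,0.019,0.166],"dr":[0.603,0.098,-0.428]},{"slide":[0.019,0.019,0.166],"dr":[0.603,0.098,-0.428]},{"slide":[0.019,0.019,0.166],"dr":[0.603,0.098,-0.428]},{"slide":[0.019,0.019,0.166],"dr":[0.603,0.098,-0.428]},{"slide":[0.019,0.019,0.166],"dr":[0.603,0.098,-0.428]}]' >/dev/null
python3 -m crank '[{"slide":[0.019,0.019,0.166],"dr":[0.603,0.098,-0.428]},{"slide":[0.019,0.019,0.166],"dr":[0.603,0.098,-0.428]},{"slide":[0.019,0.019,0.166],"dr":[0.603,0.098,-0.428]},{"slide":[0.019,0.019,0.166],"dr":[0.603,0.098,-0.428]},{"slide":[0.019,0.019,0.166],"dr":[0.603,0.098,-0.428]}]' >/dev/null
python3 -m crank '[{"slide":[0.019,0.019,0.166],"dr":[0.603,0.098,-0.428]},{"slide":[0.019,0.019,0.166],"dr":[0.603,0.098,-0.428]},{"slide":[0.019,0.019,0.166],"dr":[0.603,0.098,-0.428]},{"slide":[0.019,0.019,0.166],"dr":[0.603,0.098,-0.428]},{"slide":[0.019,0.019,0.166],"dr":[0.603,0.098,-0.428]}]'
python3 - <<'E'
from delta import *
T,s=now();x=-EX;r=R.from_matrix(np.c_[x,np.cross([0,0,-1.],x),[0,0,-1.]])
T=rows(T,M(B(-.130,-.016,.065),r),n=5);rows(T,M(B(-.104,-.016,.065),r),n=5)
E
```

```text
time_s: 17.0
tcp_pos: [0.4532, 0.069, 0.1561]
tcp_rot: [-0.003, 0.107, 0.994, 0.002]
ft_force: [-0.0, -0.3, -0.5]
gripper_width: 0.0616
gripper_force: 0.0
n 5 slide [-0.03  -0.003  0.455] dr [ 0.008 -0.011  0.008]
   pos [0.459 0.067 0.065] err 0.0 q [-0.1   0.31  1.96 -0.    0.87 -1.45]
n 5 slide [-0.13  0.    0.  ] dr [-0. -0.  0.]
   pos [0.484 0.062 0.065] err 0.0 q [-0.1   0.35  1.9  -0.    0.89 -1.45]
```

```bash
python3 -m crank '[{"slide":[-0.03,-0.003,0.455],"dr":[0.008,-0.011,0.008]},{"slide":[-0.03,-0.003,0.455],"dr":[0.008,-0.011,0.008]},{"slide":[-0.03,-0.003,0.455],"dr":[0.008,-0.011,0.008]},{"slide":[-0.03,-0.003,0.455],"dr":[0.008,-0.011,0.008]},{"slide":[-0.03,-0.003,0.455],"dr":[0.008,-0.011,0.008]}]'
python3 -m crank '[{"slide":[-0.13,0,0],"dr":[0,0,0]},{"slide":[-0.13,0,0],"dr":[0,0,0]},{"slide":[-0.13,0,0],"dr":[0,0,0]},{"slide":[-0.13,0,0],"dr":[0,0,0]},{"slide":[-0.13,0,0],"dr":[0,0,0]}]'
python3 -m crank '[{"slide":[-0.06,0,0],"dr":[0,0,0]},{"slide":[-0.06,0,0],"dr":[0,0,0]},{"slide":[-0.06,0,0],"dr":[0,0,0]},{"slide":[-0.06,0,0],"dr":[0,0,0]},{"slide":[-0.06,0,0],"dr":[0,0,0]}]'
python3 -m crank '[{"slide":[-0.06,0,0],"dr":[0,0,0]},{"slide":[-0.06,0,0],"dr":[0,0,0]},{"slide":[-0.06,0,0],"dr":[0,0,0]},{"slide":[-0.06,0,0],"dr":[0,0,0]},{"slide":[-0.06,0,0],"dr":[0,0,0]}]'
python3 - <<'E'
from meas import *
from rig import read_state
p=read_state()["tcp_pos"]-bc;print("tcp local",p@EX*1e3,p@EY*1e3);quad("side");quad("top")
E
```

```text
time_s: 17.42
tcp_pos: [0.4582, 0.0677, 0.0643]
tcp_rot: [-0.0, 0.11, 0.994, 0.001]
ft_force: [0.3, -0.2, -0.1]
gripper_width: 0.0614
gripper_force: 0.0
time_s: 17.83
tcp_pos: [0.4861, 0.061, 0.0677]
tcp_rot: [0.003, 0.111, 0.994, 0.001]
ft_force: [0.7, -0.8, -0.1]
gripper_width: 0.0614
gripper_force: 0.0
time_s: 18.25
tcp_pos: [0.4945, 0.0595, 0.0669]
tcp_rot: [-0.0, 0.111, 0.994, 0.002]
ft_force: [-5.0, 3.1, 3.4]
gripper_width: 0.0613
gripper_force: 2.9
time_s: 18.67
tcp_pos: [0.5057, 0.0565, 0.0669]
tcp_rot: [-0.001, 0.111, 0.994, 0.001]
ft_force: [-6.4, 1.9, 5.6]
gripper_width: 0.0614
gripper_force: 3.5
tcp local -81.66952822963707 -16.353066937352082
side area 1744.5 rect [  8.3 -17.2] [101.7 160.5] 89.7 corners [[-72.0, -68.0], [88.0, -68.0], [89.0, 33.0], [-72.0, 34.0]]
top area 1893.5 rect [ 35.3 -19.3] [ 98.5 106.6] 89.9 corners [[-18.0, -68.0], [88.0, -69.0], [89.0, 30.0], [-18.0, 30.0]]
```

The tile squared itself to the fingers (yaw now 0.1–0.3°), with its foot at x≈88.5 and 21 mm to go. I keep pushing and then inch in on force.

```bash
python3 -m crank '[{"slide":[-0.06,0,0],"dr":[0,0,0]},{"slide":[-0.06,0,0],"dr":[0,0,0]},{"slide":[-0.06,0,0],"dr":[0,0,0]},{"slide":[-0.06,0,0],"dr":[0,0,0]},{"slide":[-0.06,0,0],"dr":[0,0,0]}]'
python3 -m crank '[{"slide":[-0.03,0,0],"dr":[0,0,0]},{"slide":[-0.03,0,0],"dr":[0,0,0]},{"slide":[-0.03,0,0],"dr":[0,0,0]},{"slide":[-0.03,0,0],"dr":[0,0,0]},{"slide":[-0.03,0,0],"dr":[0,0,0]}]'
python3 -m crank '[{"slide":[-0.01,0,0],"dr":[0,0,0]},{"slide":[-0.01,0,0],"dr":[0,0,0]},{"slide":[-0.01,0,0],"dr":[0,0,0]},{"slide":[-0.01,0,0],"dr":[0,0,0]},{"slide":[-0.01,0,0],"dr":[0,0,0]}]'
python3 - <<'E'
from meas import *
from rig import read_state
p=read_state()["tcp_pos"]-bc;print("tcp local",p@EX*1e3,p@EY*1e3);quad("side");quad("top")
E
```

```text
time_s: 19.18
tcp_pos: [0.518, 0.0537, 0.0669]
tcp_rot: [-0.0, 0.111, 0.994, 0.001]
ft_force: [-4.9, 1.7, 3.5]
gripper_width: 0.0617
gripper_force: 3.3
time_s: 19.6
tcp_pos: [0.524, 0.0523, 0.0669]
tcp_rot: [-0.0, 0.111, 0.994, 0.001]
ft_force: [-6.7, 1.9, 3.7]
gripper_width: 0.0616
gripper_force: 3.1
time_s: 20.02
tcp_pos: [0.5259, 0.0519, 0.0669]
tcp_rot: [-0.0, 0.111, 0.994, 0.001]
ft_force: [-6.5, 0.7, 2.9]
gripper_width: 0.0613
gripper_force: 3.1
tcp local -60.93512653825071 -16.489146229805886
side area 1687.0 rect [ 29.1 -17.4] [101.9 159.2] 89.9 corners [[-51.0, -68.0], [109.0, -69.0], [109.0, 33.0], [-50.0, 34.0]]
top area 1711.0 rect [ 59.1 -19.4] [98.6 96.9] 89.8 corners [[11.0, -69.0], [107.0, -69.0], [108.0, 30.0], [11.0, 30.0]]
```

Foot at about x≈109 and still no stop contact in the force. I inch on.

```bash
for i in 1; do python3 -m crank '[{"slide":[-0.01,0,0],"dr":[0,0,0]},{"slide":[-0.01,0,0],"dr":[0,0,0]},{"slide":[-0.01,0,0],"dr":[0,0,0]},{"slide":[0,0,0],"dr":[0,0,0]},{"slide":[0,0,0],"dr":[0,0,0]}]'; done | grep -E 'pos|force'
python3 -m crank '[{"slide":[-0.01,0,0],"dr":[0,0,0]},{"slide":[-0.01,0,0],"dr":[0,0,0]},{"slide":[0,0,0],"dr":[0,0,0]},{"slide":[0,0,0],"dr":[0,0,0]},{"slide":[0,0,0],"dr":[0,0,0]}]' | grep -E 'pos|force'
```

```text
tcp_pos: [0.526, 0.0518, 0.0669]
ft_force: [-9.0, 1.6, 6.8]
gripper_force: 4.8
tcp_pos: [0.526, 0.0518, 0.0669]
ft_force: [-11.5, 2.7, 9.4]
gripper_force: 6.0
```

```bash
python3 -m crank '[{"slide":[-0.02,0,0],"dr":[0,0,0]},{"slide":[-0.02,0,0],"dr":[0,0,0]},{"slide":[-0.02,0,0],"dr":[0,0,0]},{"slide":[0,0,0],"dr":[0,0,0]},{"slide":[0,0,0],"dr":[0,0,0]}]' | grep -E 'pos|force'
python3 -m crank '[{"slide":[-0.02,0,0],"dr":[0,0,0]},{"slide":[-0.02,0,0],"dr":[0,0,0]},{"slide":[-0.02,0,0],"dr":[0,0,0]},{"slide":[0,0,0],"dr":[0,0,0]},{"slide":[0,0,0],"dr":[0,0,0]}]' | grep -E 'pos|force'
python3 - <<'E'
from meas import *
quad("side")
E
```

```text
tcp_pos: [0.526, 0.0518, 0.0666]
ft_force: [-18.4, 3.7, 14.7]
gripper_force: 9.2
tcp_pos: [0.526, 0.0518, 0.0664]
ft_force: [-24.2, 5.2, 19.3]
gripper_force: 12.5
side area 1699.0 rect [ 29.1 -17.5] [101.6 159.6] 89.7 corners [[-51.0, -68.0], [109.0, -69.0], [109.0, 33.0], [-50.0, 34.0]]
```

Firm stop contact: 24 N with no further motion, and the tile is square to the stop. I back straight off, then go up and away.

```bash
python3 -m crank '[{"slide":[0.1,0,0],"dr":[0,0,0]},{"slide":[0.1,0,0],"dr":[0,0,0]},{"slide":[0.2,0,0],"dr":[0,0,0]},{"slide":[0.4,0,0],"dr":[0,0,0]},{"slide":[0.6,0,0],"dr":[0,0,0]}]'
python3 -m crank '[{"slide":[0.3,0,-0.5],"dr":[0,0,0]},{"slide":[0.1,0,-0.8],"dr":[0,0,0]},{"slide":[0,0,-0.8],"dr":[0,0,0]},{"slide":[0,0,-0.8],"dr":[0,0,0]},{"slide":[0,0,-0.8],"dr":[0,0,0]}]'
python3 -m crank '[{"slide":[0.5,0,-0.3],"dr":[0,0,0]},{"slide":[0.5,0,0],"dr":[0,0,0]},{"slide":[0.3,0,0],"dr":[0,0,0]},{"slide":[0,0,0],"dr":[0,0,0]},{"slide":[0,0,0],"dr":[0,0,0]}]'
python3 - <<'E'
from meas import *
from rig import read_state
print(read_state()["joint_velocities"].round(3))
quad("side");quad("top")
# bystanders: change of the pictures against the start, outside the board
for n in("top","side"):
    a=np.load(n+"0.npy").astype(int);b=get_image(n).astype(int);d=(abs(a-b).max(2)>45).astype(np.uint8)
    d=cv2.morphologyEx(d,cv2.MORPH_OPEN,np.ones((3,3)))
    k,_,st,ce=cv2.connectedComponentsWithStats(d);print(n,[(st[i,4],ce[i].round().tolist()) for i in range(1,k) if st[i,4]>15])
E
```

```text
time_s: 22.25
tcp_pos: [0.4818, 0.0618, 0.0674]
tcp_rot: [0.004, 0.112, 0.994, 0.001]
ft_force: [0.9, 0.2, 0.8]
gripper_width: 0.0617
gripper_force: 0.0
time_s: 22.67
tcp_pos: [0.4636, 0.0656, 0.2168]
tcp_rot: [0.003, 0.111, 0.994, 0.001]
ft_force: [0.8, -0.3, -0.4]
gripper_width: 0.0614
gripper_force: 0.0
time_s: 23.08
tcp_pos: [0.4126, 0.0771, 0.2265]
tcp_rot: [0.002, 0.111, 0.994, 0.001]
ft_force: [0.4, 0.7, -1.4]
gripper_width: 0.0615
gripper_force: 0.0
[-0.005  0.028 -0.023 -0.    -0.003 -0.002]
side area 1911.5 rect [ 29.2 -17.3] [101.7 159.4] 89.8 corners [[-51.0, -68.0], [109.0, -68.0], [109.0, 33.0], [-50.0, 34.0]]
top area 2949.0 rect [ 29.3 -19.3] [ 98.4 156.5] 89.8 corners [[-49.0, -68.0], [107.0, -69.0], [108.0, 30.0], [-49.0, 30.0]]
top [(np.int32(385), [347.0, 95.0]), (np.int32(16958), [398.0, 172.0]), (np.int32(77), [270.0, 102.0]), (np.int32(540), [365.0, 117.0]), (np.int32(77), [314.0, 119.0]), (np.int32(18), [306.0, 132.0]), (np.int32(182), [311.0, 150.0]), (np.int32(24), [242.0, 168.0]), (np.int32(19377), [225.0, 327.0]), (np.int32(56), [411.0, 194.0]), (np.int32(24), [276.0, 208.0]), (np.int32(23), [524.0, 318.0]), (np.int32(771), [344.0, 362.0]), (np.int32(85), [528.0, 332.0]), (np.int32(54), [249.0, 401.0]), (np.int32(24), [236.0, 404.0])]
side [(np.int32(77), [436.0, 8.0]), (np.int32(526), [536.0, 69.0]), (np.int32(491), [420.0, 97.0]), (np.int32(8368), [508.0, 169.0]), (np.int32(25), [305.0, 92.0]), (np.int32(2010), [246.0, 120.0]), (np.int32(90), [393.0, 122.0]), (np.int32(1501), [404.0, 168.0]), (np.int32(72), [388.0, 151.0]), (np.int32(2357), [260.0, 200.0]), (np.int32(10114), [397.0, 268.0]), (np.int32(204), [224.0, 192.0]), (np.int32(60), [199.0, 208.0]), (np.int32(325), [435.0, 218.0]), (np.int32(50), [236.0, 220.0]), (np.int32(57), [295.0, 227.0]), (np.int32(234), [312.0, 233.0]), (np.int32(29), [293.0, 235.0]), (np.int32(199), [300.0, 248.0])]
```

```bash
python3 -c "
from rig import arm;print(arm.sign_off())"
```

```text
the job is handed in; nothing more can be done
None
```

The job is handed in at about 23 s: the tile was let down face up, supported by the lower finger all the way, and pushed to a firm stall against the stop at about 24 N, reading square to it within about 0.3°, and the hand is clear; I have no clean picture check that the pots, knife and test tile stayed put, because shadows spoiled the comparison, but no unexpected forces appeared.

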